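# Cock the parcel kicker on its hair-trigger catch

### The arm

A 6-joint arm with a two-finger parallel gripper is mounted at the origin on a cart in front of the work surface, level with it; the furniture and walls round the work are solid. World frame = base frame: x ahead of the robot, y to its left, z up, the work surface at z = 0. Lengths are in m, angles in degrees, forces in N, time in s.
With the tool pointing down it reaches from about 0.3 to 0.75 m from the base axis. Payload 8.5 kg.
Tool frame: the origin (TCP) lies between the finger pads; the fingertips stand 8 mm ahead of it and the grasp point (between the pads) lies 11 mm behind it; y points along the fingers, z is the direction in which the jaws open and shut, and the axes are right-handed (so a half turn about y gives the same grasp; the last joint's range is limited). The gripper opens to 85 mm and grips with 20 to 120 N. Pads are 22 mm wide; open, the fingers measure 114 mm over their backs; the gripper's body (76 mm by 85 mm) begins 54 mm behind the grasp point. The pads swing forward as they close: fully open they stand 13 mm farther back than shut.
Start: joints at [-12.336, 21.807, 74.336, -0, 83.858, -12.336], TCP at [0.55, 0, 0.239] pointing down, gripper open.
Joint ranges: [-178.18, 178.18], [-50.72, 133.34], [12.68, 142.11], [-81.47, 261.47], [9.98, 163.14], [-165.26, 165.26]. Speed limits (degrees/s): [136.94, 136.94, 180, 180, 180, 180].

### API

Orientations are given as a 3x3 rotation matrix whose columns are the frame's x, y, z axes.
In Python, from rig import env, get_image gives the robot as it stands.
- The arm moves only by the tool move_arm, never from a script. Its argument "targets" is one flat list of numbers, 6 for each row, row after row: the shift along the tool's x, y, z in mm, then the turn, a rotation vector about the tool's x, y, z in rad. A call has exactly 5 rows; each row shifts and turns the commanded pose from where the row before left it, along the tool's axes as they then stand; what a row does not reach is not made up. A row lasts 1/8 s, in which the tool goes at most 62.5 mm and 10.7 degrees, less where a joint would pass 70% of its speed; a pose out of reach is approached as far as the arm can. A call is refused whole if a number of a shift passes 62.5 or a number of a turn 0.188, either way. A call with a gripper value outside its range is refused whole. "hand" is the opening, from -1 (shut) to 1 (fully open), so that 0 is half open, set as the call begins (left out, the last holds). The fingers move at their own pace and stop on an object; "squeeze" is the grip in N (left out, the last holds). Time passes only in rows, so rows that do not move let the fingers close, or fill a call up. It gives the time, the measured TCP pose, the force and the opening at its end, in the units of the state.
- env.observe(): the state, without advancing time (a new reading comes with each control period).
- get_image(name): name is "scene" or "side" or "wrist"; returns a dict with "pixels" (400x640x3 uint8, red, green, blue), "z_map" (400x640 float32, m along the optical axis (not along the pixel's ray), 0 where there is no reading), "intrinsics" (3x3 intrinsics, pixels), "R" (3x3) and "t" (3): a world point X has camera coordinates R X + t; the wrist camera has in their place "mount" (4x4, takes a point from camera to tool coordinates, whose origin is the TCP and whose axes are the tool frame's). Camera axes: x right, y down, z forward; pixel columns grow to the right and rows downward; lengths in m; the calibration is good to about 2 mm. A picture is of the moment at which its call begins: read the wrist's pose just before it.
- env.close_job(): hands the job in, once; it reports no verdict.
The state is a dict: "time_s": time; "q": joint angles; "qvel": joint speeds; "joint_efforts": joint torques, N m; "position": TCP position; "tool_rot": TCP orientation; "ft_force": force on the tool from outside, world axes, zero at the start; "wrist_torque": the same for the moment, N m; "grip_width": finger opening in m.
Only numpy, scipy, OpenCV 4.12 (cv2) and the standard library are available. Lean on these libraries where they do the work, as an engineer would, in place of code of your own. Each camera call takes 0.05 s, during which the arm holds its last target.

### The job

Cock the spring kicker: take the black knob on its stem, draw it back towards the spring tube, swing it over to the side behind the catch plate's tooth, let it ease forward until the tooth holds it, and let go without it firing. Do it by feel: the catch is set at a different place each time, and it must not be forced hard against the tooth or the rubber buffer. Leave the parcel, glue stick and label roll beside it where they are.

Things in the scene. Friction and masses are not known exactly. Their poses are not given: they have to be found in the camera images.
- kicker: Spring kicker, a fixed bench device that shoves parcels along: grey bed plate 250 x 110 x 8 mm. Origin on the bench on its centre line; +x runs along the spring rod towards the square pusher head (kicking direction, away from the robot), +y to the left of that, z up. Rod axis along x at z = 22 mm; spring tube at the -x end. Drawing back = moving in -x.
- knob (a point): Centre of the black flat-sided knob (20 mm in the kicker's x, 28 in y, 36 tall) on an 8 mm steel stem, 80 mm above the rod's axis. At rest at x = 30, y = 0, z = 102 mm of the kicker; all beneath it is below z = 67 mm. It moves in -x with the carriage and swings about the rod's axis to +y only (full swing: 22 mm to +y, 3 mm lower). Pinched along x it can pivot in the grip.
- carriage (a joint): Draw of the carriage (rod, pusher head and knob) in m: 0 = fully forward at rest, grows as it is drawn back in -x. A hidden spring pulls it forward with 4 N at rest plus 0.08 N for each mm of draw (about 9 N when cocked). Let go unhooked it shoots forward.
- handle (a joint): Swing of the knob and stem about the rod's axis in rad: 0 = upright, up to a stop at 0.28 towards +y of the kicker. A light spring returns it to upright (about 0.5 N at the knob).
- gate: Fixed gate on the kicker's bed, same origin and axes: two grey cheeks and, at z = 57 to 63 mm, plates with a lane between them for the stem. The steel plate on the +y side is the catch plate: it blocks the swing until the stem is drawn behind its tooth, where a pocket opens to +y. Delicate: over 25 N on the gate (tooth, buffer or plates) damages it.
- lane (a point): Fixed mark in the middle of the lane, at x = -25, y = 0, z = 60 mm of the kicker. The catch plate is clamped at a different place along x each time, not reported: the stem hangs on the tooth at a draw somewhere from 43 to 68 mm, i.e. within 13 mm of this mark in x. A rubber buffer across the back of the pocket stops the stem 8 mm farther back than the tooth.
- bed_mark (a point): Point on the bed below the lane mark (x = -25, y = 0, z = 8 mm). How the catch holds: the tooth has a 12 degree undercut, so the stem at full swing stays hooked under the spring's load alone; at a swing under about 0.15 rad it slips off. It is a hair-trigger: about 1 N sideways (-y) on the hooked knob fires it, and so does letting go before the tooth carries the load.
- parcel_1: Small closed carton 62 x 101 x 40 mm at the -y side of the kicker, not to be moved. Origin at the centre of its underside.
- glue_stick: Glue stick 92 mm tall, 26 mm diameter, standing at the -y side of the kicker, not to be moved. Origin at the centre of its underside.
- label_roll_2: White label roll 73 mm diameter, 50 mm tall, at the +y side of the kicker, not to be moved. Origin at the centre of its underside.

How it is judged (in metres and radians):
On the way, in this order (a step that is already met when the one before it is completed fails the run):
1. the carriage is drawn back at least 35 mm (value of joint carriage above 0.035 m), for 0.1 s.
2. the knob is swung over behind the tooth (swing over 0.15 rad, draw over 40 mm) (value of joint handle above 0.15 rad and value of joint carriage above 0.04 m), for 0.1 s.
At the end, for the whole second after the job is handed in: the kicker is cocked: the carriage rests drawn back over 40 mm with the knob swung over more than 0.15 rad, standing still (under 0.02 m/s), its spring load (over 4 N) carried by the catch (all of step 2 and velocity of joint carriage between -0.02 and 0.02 m/s and contact force between gate and anything else above 4 N); the robot touches nothing.
It fails at once if the kicker fires or snaps forward (carriage faster than 0.4 m/s forward) (velocity of joint carriage below -0.4 m/s).
It fails at once if the gate (tooth, buffer or plates) is loaded with more than 25 N (contact force between gate and anything else above 25 N).
It fails at once if the parcel, glue stick or label roll is moved more than 15 mm (distance of any of parcel_1, glue_stick, label_roll_2 from where it was at the start of the episode above 0.015 m).
It also fails if it takes over 51 s, if anything falls off the work surface, if the arm or the gripper's body presses on something with over 40 N, if the wrist force passes 120 N, or if a joint passes its speed limit or range.

## Working session

There is one attempt and no reset: what is moved stays moved. The work goes in short steps, Python scripts to look and compute and a tool call to move; the robot and the scene stay as the last step left them, time stands still between calls to the robot, and variables do not carry over. Pictures are saved under pics/ and viewed, and the job is handed in when it is done.

Besides the shell and the picture viewer there is one more tool, called after "Emit:" in YAML: its name, and indented under it one key for each argument. move_arm: Moves the arm, as the interface text tells. Its arguments: {"type":"object","properties":{"targets":{"type":"array"},"hand":{"type":"number"},"squeeze":{"type":"number"}},"required":["targets"]}

```bash
ls; mkdir -p pics
python3 - <<'E'
from rig import env,get_image
import cv2,numpy as np
s=env.observe();print(s)
for n in("scene","side","wrist"):
    d=get_image(n);cv2.imwrite(f"pics/{n}0.png",d["pixels"][:,:,::-1]);np.savez(f"{n}0.npz",**d)
    print(n,d["intrinsics"],d.get("R"),d.get("t"),d.get("mount"))
E
```

```text
pics
{'time_s': 0.0, 'q': array([-1.23346526e+01,  2.18406790e+01,  7.43853851e+01,  1.00238973e-03,
        8.38576430e+01, -1.23375002e+01]), 'qvel': array([-0.04808579,  0.01897779, -0.06081521, -0.09552233,  0.00466244,
       -0.07885015]), 'joint_efforts': array([-1.00240642e-03, -4.48466885e+01, -2.31285810e+01, -2.87182611e-04,
        4.73836102e-03,  1.77242771e-05]), 'position': array([5.49716888e-01, 7.48499694e-05, 2.38710968e-01]), 'tool_rot': array([[ 4.75811673e-05, -1.42352580e-03,  9.99998986e-01],
       [-9.99999945e-01,  3.29086397e-04,  4.80496764e-05],
       [-3.29154463e-04, -9.99998933e-01, -1.42351006e-03]]), 'ft_force': array([-0.59340244, -0.20424419, -0.4457804 ]), 'wrist_torque': array([ 0.01216994,  0.01993048, -0.06778818]), 'grip_width': 0.08541001934649818}
scene [[403.9376852    0.         314.7080108 ]
 [  0.         403.9376852  202.48128648]
 [  0.           0.           1.        ]] [[-0.83108781 -0.55579762  0.01954613]
 [-0.24410238  0.33297746 -0.91079089]
 [ 0.49970699 -0.76171846 -0.41240503]] [0.53035296 0.16240159 0.75694651] None
side [[486.90710381   0.         310.31348424]
 [  0.         486.90710381 196.19818162]
 [  0.           0.           1.        ]] [[-0.12485606  0.99213883 -0.00845568]
 [ 0.39240915  0.04155179 -0.91885173]
 [-0.91127714 -0.11804229 -0.39451235]] [-0.03270929 -0.11730174  1.3770092 ] None
wrist [[297.70959453   0.         319.30759011]
 [  0.         297.70959453 202.93316873]
 [  0.           0.           1.        ]] None None [[ 3.85994474e-06  9.59125591e-01  2.82980744e-01 -7.08232689e-02]
 [-4.18141560e-04 -2.82980717e-01  9.59125507e-01 -1.35170499e-01]
 [ 9.99999913e-01 -1.22028181e-04  3.99957981e-04 -7.64550915e-05]
 [ 0.00000000e+00  0.00000000e+00  0.00000000e+00  1.00000000e+00]]
```

View pics/scene0.png

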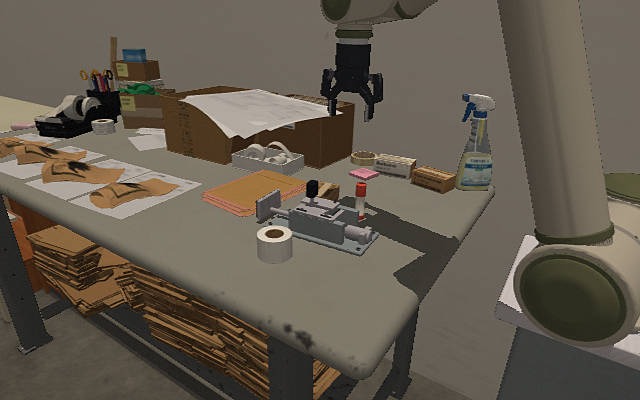

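View pics/side0.png

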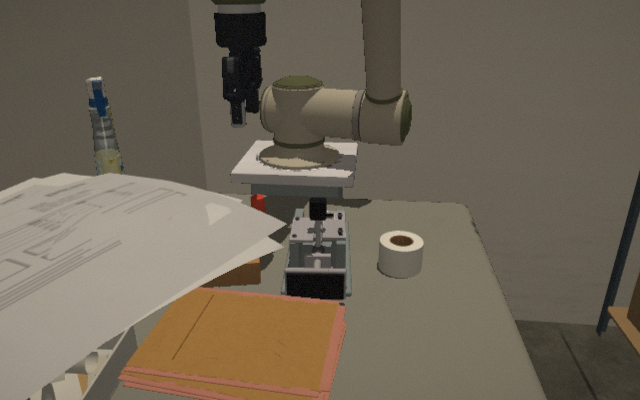

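View pics/wrist0.png

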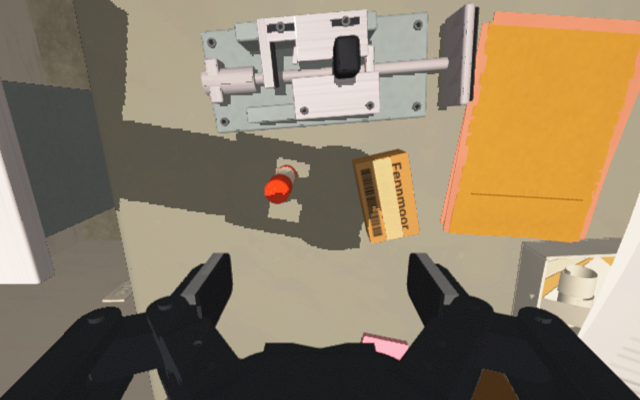

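```bash
cat > h.py <<'E'
import numpy as np,cv2
from rig import env,get_image
def cloud(d,pose=None):
    z=d["z_map"].astype(float);K=d["intrinsics"]
    v,u=np.mgrid[:z.shape[0],:z.shape[1]]
    P=np.stack([(u-K[0,2])/K[0,0]*z,(v-K[1,2])/K[1,1]*z,z],-1)
    if pose is not None:
        M=d["mount"];P=P@M[:3,:3].T+M[:3,3]
        P=P@np.array(pose[1]).T+np.array(pose[0])
    else: P=(P-d["t"])@d["R"]
    P[z<=0]=np.nan
    return P
E
python3 - <<'E'
from h import *
s=env.observe();d=dict(np.load("wrist0.npz"))
P=cloud(d,(s["position"],s["tool_rot"]))
px=d["pixels"].astype(int)
# knob: dark pixels with z~0.12
z=P[...,2]; print("knob px",P[55,347],"bench",P[160,150],"bed",P[20,215],P[120,225])
m=(z>0.095)&(z<0.13)&(P[...,0]>.4)
m[:,:300]=0;m[:,400:]=0;m[120:]=0
for zt in (.095,.112): 
  k=m&(z>zt); q=P[k]; print(zt,k.sum(),q.min(0),q.max(0),np.median(q,0))
  r=cv2.minAreaRect((q[:,:2]*1000).astype(np.float32));print(r)
# bed outline
for zc,t in((.008,.003),(.060,.006)):
  k=np.abs(z-zc)<t; k[:, 480:]=0;k[:,:190]=0;k[140:]=0
  k=cv2.morphologyEx(k.astype(np.uint8),cv2.MORPH_OPEN,np.ones((3,3)))>0
  q=P[k];print(zc,k.sum(),np.median(q,0),cv2.minAreaRect((q[:,:2]*1000).astype(np.float32)))
# pusher head/ rod: z map crop
np.set_printoptions(linewidth=220,precision=0,suppress=True)
print((z[10:130:6,195:480:10]*1000))
cv2.imwrite("pics/w0z.png",cv2.resize(d["pixels"][0:150,190:490,::-1],None,fx=2.6,fy=2.6,interpolation=cv2.INTER_CUBIC))
E
```

```text
knob px [0.57120287 0.11566442 0.11974263] bench [0.33732846 0.01691992 0.00091371] bed [0.43455066 0.17153524 0.00205507] [0.43915482 0.06541045 0.01215724]
0.095 1074 [0.56094863 0.10219901 0.09508273] [0.58199176 0.13097559 0.12362307] [0.57092307 0.1152999  0.11994559]
((571.609130859375, 116.54804992675781), (20.0151309967041, 28.114503860473633), 4.608821392059326)
0.112 985 [0.56110106 0.10235526 0.11214284] [0.58199176 0.13097559 0.12362307] [0.57123144 0.11607215 0.12005956]
((571.609130859375, 116.54804992675781), (20.0151309967041, 28.114503860473633), 4.608821392059326)
0.008 9483 [0.58217587 0.11354178 0.00844587] ((546.892578125, 114.87810516357422), (250.05825805664062, 109.86199951171875), 4.3532233238220215)
0.06 10762 [0.55410404 0.12211723 0.06306697] ((586.6995849609375, 118.08674621582031), (229.6846160888672, 92.28059387207031), 4.36552619934082)
[[  1.  -0.   0.   1.  -0.   0.   1.  -1.   1.  -2.  -0.  -0.   0.   0.  -0.   1.  62.  64.  -0.   0.  -0.   1.   0.  -0.  -1.   1.   2.  60.  58.]
 [ -0.   1.  -0.   0.   1.   1.   0.  -0.  -0.  63.  62.  63.  nan  64.
[... 2041 characters left out ...]
.   9.   8.  64.  63.  64.  63.  64.  65.  64.  64.  64.   8.   9.   9.   9.   8.   0.  24.  50.  62.  28.]
 [  2.   1.   9.   8.  10.   7.  56.  57.  57.  58.  63.  65.  63.  63.  63.  64.  65.  63.  63.   8.   9.   9.  11.   7.   1.   3.   2.  -1.  28.]
 [  0.   1.   7.   9.   9.   8.  57.  58.  58.  57.  62.  67.  63.  63.  64.  64.  64.  62.  63.   9.  10.   9.   8.   8.   1.   1.   1.  27.  27.]
 [  2.  -0.   7.  11.  10.  10.  58.  58.  57.  58.  58.  63.   8.   9.   9.   8.   8.   8.   8.   8.   8.   1.  -1.   0.   1.   1.   1.  28.  27.]
 [ -1.   1.  -0.  11.   7.  10.   9.   7.  10.   9.   8.   9.   8.   6.  -1.   1.   0.  -0.  -0.   0.   2.   1.  -1.   2.   0.   0.   2.  27.  27.]]
```

View pics/w0z.png

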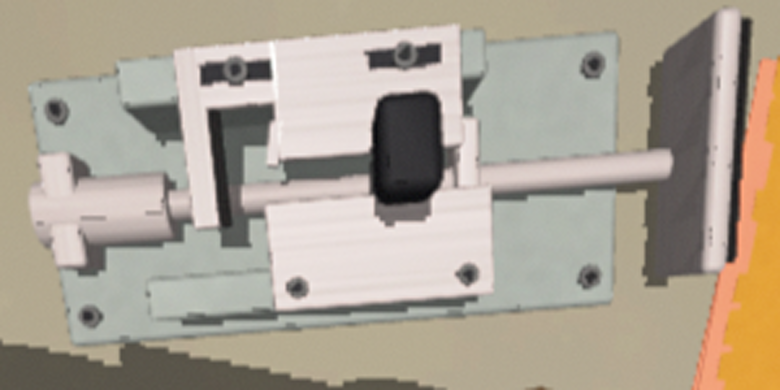

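Run:
```python
from h import *
s=env.observe();d=dict(np.load("wrist0.npz"))
P=cloud(d,(s["position"],s["tool_rot"]))
th=np.deg2rad(4.4);ex=np.array([np.cos(th),np.sin(th)]);ey=np.array([-ex[1],ex[0]])
k=np.array([.5716,.11655])
Q=(P[...,:2]-k)*1000; X=Q@ex+30; Y=Q@ey; Z=P[...,2]*1000
# plate plane: rays intersect z=63 -> use pixel -> plane map and homography rectification
K=d["intrinsics"];M=d["mount"];R=s["tool_rot"]@M[:3,:3];c=s["tool_rot"]@M[:3,3]+s["position"]
def pix(x,y,z):
    w=np.array([*(k+((x-30)*ex+y*ey)/1000),z/1000]); p=K@(R.T@(w-c)); return p[:2]/p[2]
src=np.float32([pix(*a,63) for a in((-90,60),(60,60),(60,-50),(-90,-50))])
S=5
dst=np.float32([(0,0),(150*S,0),(150*S,110*S),(0,110*S)])
im=cv2.warpPerspective(d["pixels"],cv2.getPerspectiveTransform(src,dst),(150*S,110*S),flags=cv2.INTER_CUBIC)
for x in range(-90,60,10): cv2.line(im,((x+90)*S,0),((x+90)*S,8),(255,0,0),1); cv2.putText(im,str(x),((x+90)*S,20),0,.35,(255,0,0))
for y in range(-50,60,10): cv2.line(im,(0,(60-y)*S),(8,(60-y)*S),(255,0,0),1); cv2.putText(im,str(y),(10,(60-y)*S),0,.35,(255,0,0))
cv2.imwrite("pics/rect.png",im[:,:,::-1])
hi=(Z>53)&(Z<75)
for y in range(-8,34,3):
  q=hi&(abs(Y-y)<1.5)&(X<60)&(X>-95); print(y,''.join('#' if (q&(abs(X-x)<1)).any() else '.' for x in range(-90,60,2)))
  xs=np.sort(X[q]); g=np.where(np.diff(xs)>4)[0]; print('   ',[(round(xs[i],1),round(xs[i+1],1)) for i in g])
```

```text
-8 ......................#######......######################.........#########
    [(np.float64(-33.1), np.float64(-19.3)), (np.float64(21.6), np.float64(43.0))]
-5 ......................#######..............................................
    []
-2 ......................#######..............................................
    []
1 ......................#######..............................................
    []
4 .....................########..............................................
    []
7 ......................#######........###################.............####..
    [(np.float64(-33.0), np.float64(-17.0)), (np.float64(20.7), np.float64(48.2))]
10 .....................#########.......###################.............####..
    [(np.float64(-32.9), np.float64(-16.4)), (np.float64(20.9), np.float64(47.2))]
13 ......................#######........####################............####..
    [(np.float64(-33.1), np.float64(-16.2)), (np.float64(21.1), np.float64(47.4))]
16 ......................########........###################............####..
    [(np.float64(-33.0), np.float64(-14.8)), (np.float64(21.2), np.float64(47.6))]
19 ......................########........###################............####..
    [(np.float64(-33.0), np.float64(-14.6)), (np.float64(22.5), np.float64(47.7))]
22 ......................#######..........###################..........#####..
    [(np.float64(-33.1), np.float64(-12.4)), (np.float64(23.5), np.float64(46.8))]
25 .....................########################################.####.######..
    [(np.float64(30.3), np.float64(34.9))]
28 ......................###################################################..
    []
31 ..........#################################################################
    []
```

View pics/rect.png

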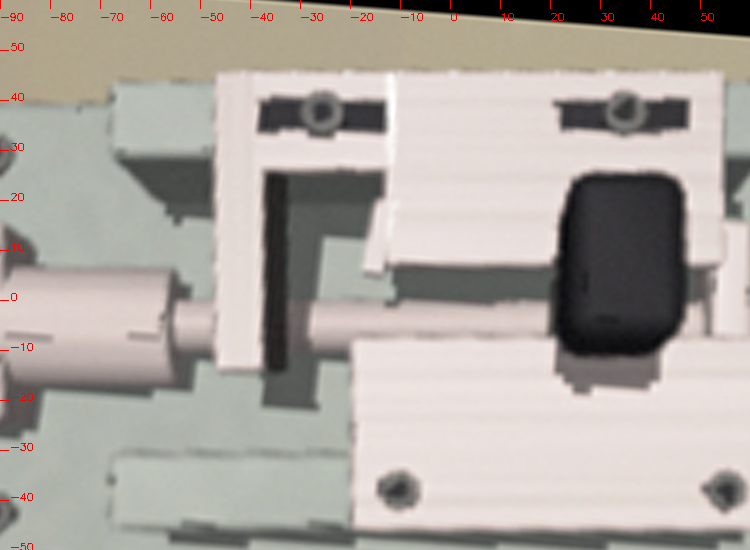

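Emit:
move_arm:
  targets: [0, 0, 0, 0, -0.077, 0, -28.6, 15, 7.7, 0, 0, 0, -28.6, 15, 7.7, 0, 0, 0, -28.6, 15, 7.7, 0, 0, 0, -28.7, 15, 7.7, 0, 0, 0]
  hand: 1
  squeeze: 40

```text
time_s: 0.78
position: [0.5719, 0.1174, 0.1786]
tool_rot: [[0.077, -0.001, 0.997], [-0.997, -0.0, 0.077], [-0.0, -1.0, -0.001]]
ft_force: [0.4, -0.4, -0.4]
grip_width: 0.0854
```

Emit:
move_arm:
  targets: [0, 0, 0, 0, 0, 0, 0, 0, 0, 0, 0, 0, 0, 0, 0, 0, 0, 0, 0, 0, 0, 0, 0, 0, 0, 0, 0, 0, 0, 0]

```text
time_s: 1.4
position: [0.5719, 0.1162, 0.1796]
tool_rot: [[0.076, 0.0, 0.997], [-0.997, 0.0, 0.076], [0.0, -1.0, 0.0]]
ft_force: [0.1, 0.5, -0.5]
grip_width: 0.0855
```

```bash
cat >> h.py <<'E'
th=np.deg2rad(4.4);ex=np.array([np.cos(th),np.sin(th)]);ey=np.array([-ex[1],ex[0]])
k0=np.array([.5716,.11655])
def kick(p): 
    q=(np.array(p)[...,:2]-k0)*1000; return q@ex+30,q@ey
def st():
    s=env.observe(); R=s["tool_rot"];x,y=kick(s["position"])
    f=s["ft_force"]
    print("t%.2f TCP kick x%.1f y%.1f z%.1f | yaw %.2f tilt %.3f | F kx %.2f ky %.2f z %.2f | T %s w %.4f"%(s["time_s"],x,y,s["position"][2]*1000,np.degrees(np.arctan2(R[1,2],R[0,2])),np.arctan2(R[:2,1]@ey,-R[2,1]),f[:2]@ex,f[:2]@ey,f[2],np.round(s["wrist_torque"],2),s["grip_width"]))
    return s
E
python3 - <<'E'
from h import *
s=st();d=get_image("wrist");cv2.imwrite("pics/w1.png",d["pixels"][:,:,::-1])
P=cloud(d,(s["position"],s["tool_rot"]));X,Y=kick(P);Z=P[...,2]*1000
m=(Z>112)&(Z<126)&(abs(X-30)<25)&(abs(Y)<25);print(m.sum(),cv2.minAreaRect(np.stack([X[m],Y[m]],-1).astype(np.float32)),np.median(Z[m]))
hi=(Z>53)&(Z<72)
for y in range(4,24,3):
  q=hi&(abs(Y-y)<1.5)&(X<60)&(X>-95)
  xs=np.sort(X[q]); g=np.where(np.diff(xs)>4)[0]; print(y,[(round(xs[i],1),round(xs[i+1],1)) for i in g])
E
```

```text
t1.40 TCP kick x30.3 y-0.4 z179.6 | yaw 4.38 tilt -0.000 | F kx 0.15 ky 0.48 z -0.54 | T [-0.01 -0.    0.02] w 0.0855
1079 ((30.07084846496582, 0.8622035980224609), (27.076875686645508, 19.972789764404297), 89.36495971679688) 119.99296779003738
4 []
7 [(np.float64(-33.2), np.float64(-17.2))]
10 [(np.float64(-32.9), np.float64(-16.7))]
13 [(np.float64(-33.0), np.float64(-15.9))]
16 [(np.float64(-32.9), np.float64(-15.7))]
19 [(np.float64(-33.2), np.float64(-14.8))]
22 [(np.float64(-33.0), np.float64(-12.9))]
```

View pics/w1.png

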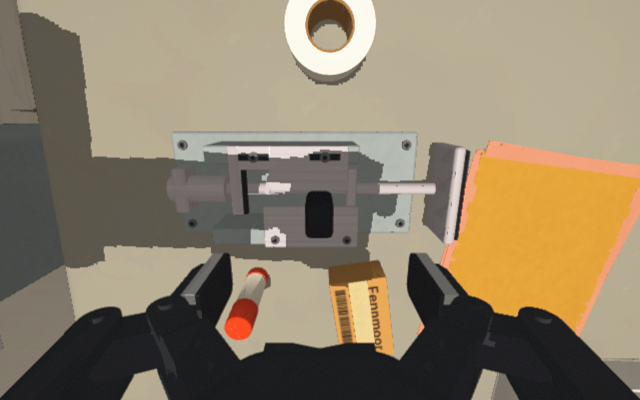

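Emit:
move_arm:
  targets: [-0.5, 25, 0, 0, 0, 0, 0, 25, 0, 0, 0, 0, 0, 20, 0, 0, 0, 0, 0, 12, 0, 0, 0, 0, 0, 6, 0, 0, 0, 0]

```text
time_s: 2.08
position: [0.5719, 0.117, 0.091]
tool_rot: [[0.077, -0.0, 0.997], [-0.997, -0.0, 0.077], [0.0, -1.0, -0.0]]
ft_force: [0.9, 0.4, 0.9]
grip_width: 0.0855
```

Emit:
move_arm:
  targets: [0, 0, 0, 0, 0, 0, 0, 0, 0, 0, 0, 0, 0, 0, 0, 0, 0, 0, 0, 0, 0, 0, 0, 0, 0, 0, 0, 0, 0, 0]
  hand: -0.3
  squeeze: 40

```text
time_s: 2.7
position: [0.5719, 0.117, 0.0914]
tool_rot: [[0.077, 0.0, 0.997], [-0.997, 0.0, 0.077], [0.0, -1.0, 0.0]]
ft_force: [0.3, -0.3, 0.6]
grip_width: 0.03
```

Run:
```python
from h import *
s=st();d=get_image("wrist");cv2.imwrite("pics/w2.png",d["pixels"][:,:,::-1])
d=get_image("scene");cv2.imwrite("pics/s2.png",cv2.resize(d["pixels"][120:300,220:420,::-1],None,fx=3,fy=3))
```

```text
t2.70 TCP kick x30.3 y0.5 z91.4 | yaw 4.41 tilt -0.000 | F kx 0.24 ky -0.30 z 0.63 | T [ 0.02 -0.04  0.04] w 0.0300
```

View pics/w2.png

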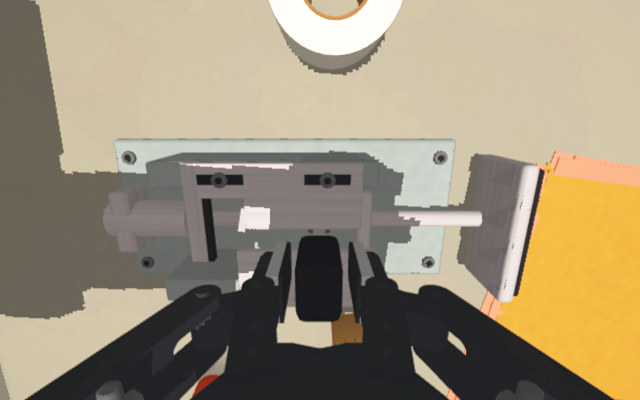

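View pics/s2.png

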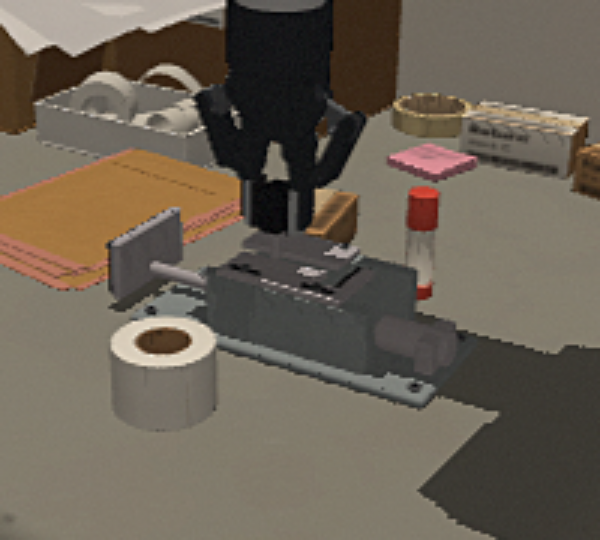

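Fingers stand either side of the knob (px 295–345, centred at column 319). Closing.

Emit:
move_arm:
  targets: [0, 0, 0, 0, 0, 0, 0, 0, 0, 0, 0, 0, 0, 0, 0, 0, 0, 0, 0, 0, 0, 0, 0, 0, 0, 0, 0, 0, 0, 0]
  hand: -1
  squeeze: 40

```text
time_s: 3.42
position: [0.5716, 0.117, 0.0914]
tool_rot: [[0.077, -0.0, 0.997], [-0.997, -0.0, 0.077], [0.0, -1.0, -0.0]]
ft_force: [-4.2, -0.3, 4.9]
grip_width: 0.0193
```

Run:
```python
from h import *
s=st()
```

```text
t3.42 TCP kick x30.1 y0.5 z91.4 | yaw 4.41 tilt -0.000 | F kx -4.21 ky 0.05 z 4.87 | T [-0.11  0.74 -0.06] w 0.0193
```

Emit:
move_arm:
  targets: [0, 0, -4, 0, 0, 0, 0, 0, -4, 0, 0, 0, 0, 0, -4, 0, 0, 0, 0, 0, -4, 0, 0, 0, 0, 0, -4, 0, 0, 0]

```text
time_s: 4.05
position: [0.5522, 0.1155, 0.0915]
tool_rot: [[0.077, 0.002, 0.997], [-0.997, 0.0, 0.077], [-0.0, -1.0, 0.002]]
ft_force: [4.8, 2.0, -0.5]
grip_width: 0.0196
```

Run:
```python
from h import *
s=st()
```

```text
t4.05 TCP kick x10.6 y0.4 z91.5 | yaw 4.41 tilt 0.000 | F kx 4.93 ky 1.61 z -0.47 | T [ 0.18 -0.94 -0.  ] w 0.0196
```

Emit:
move_arm:
  targets: [0, 0, -4, 0, 0, 0, 0, 0, -4, 0, 0, 0, 0, 0, -4, 0, 0, 0, 0, 0, -4, 0, 0, 0, 0, 0, -4, 0, 0, 0]

```text
time_s: 4.68
position: [0.5326, 0.114, 0.0915]
tool_rot: [[0.077, 0.002, 0.997], [-0.997, 0.0, 0.077], [-0.0, -1.0, 0.002]]
ft_force: [6.9, 0.9, -1.4]
grip_width: 0.0195
```

Run:
```python
from h import *
s=st()
```

```text
t4.67 TCP kick x-9.1 y0.4 z91.5 | yaw 4.40 tilt 0.000 | F kx 6.93 ky 0.36 z -1.39 | T [ 0.17 -1.16  0.02] w 0.0195
```

Emit:
move_arm:
  targets: [0, 0, -4, 0, 0, 0, 0, 0, -4, 0, 0, 0, 0, 0, -4, 0, 0, 0, 0, 0, -3, 0, 0, 0, 0, 0, 0, 0, 0, 0]

```text
time_s: 5.3
position: [0.5178, 0.1128, 0.0915]
tool_rot: [[0.077, 0.003, 0.997], [-0.997, 0.0, 0.077], [-0.0, -1.0, 0.003]]
ft_force: [8.1, 2.1, -1.7]
grip_width: 0.0196
```

Run:
```python
from h import *
s=st();d=get_image("wrist");cv2.imwrite("pics/w3.png",d["pixels"][:,:,::-1])
```

```text
t5.30 TCP kick x-23.9 y0.4 z91.5 | yaw 4.40 tilt 0.000 | F kx 8.20 ky 1.50 z -1.70 | T [ 0.23 -1.26  0.02] w 0.0196
```

View pics/w3.png

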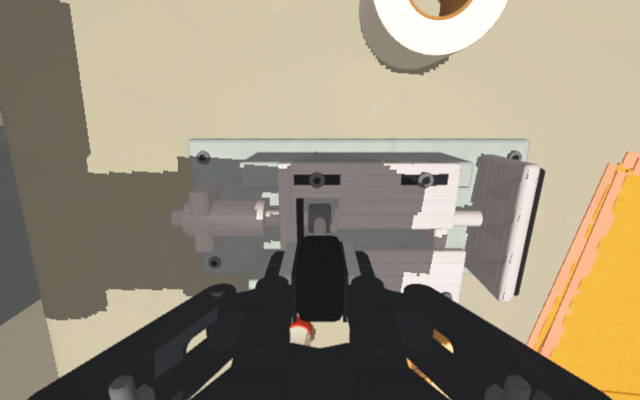

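Emit:
move_arm:
  targets: [-3.5, 0.1, 0, 0, 0, -0.05, -3.5, 0.1, 0, 0, 0, -0.05, -3.5, 0.1, 0, 0, 0, -0.05, -3.5, 0.1, 0, 0, 0, -0.05, -3.5, 0.1, 0, 0, 0, -0.05]

```text
time_s: 5.98
position: [0.5169, 0.1301, 0.0895]
tool_rot: [[0.074, 0.023, 0.997], [-0.966, -0.248, 0.078], [0.249, -0.968, 0.004]]
ft_force: [8.4, -0.3, -2.7]
grip_width: 0.0196
```

Run:
```python
from h import *
s=st();d=get_image("wrist");cv2.imwrite("pics/w4.png",d["pixels"][:,:,::-1])
```

```text
t5.97 TCP kick x-23.5 y17.7 z89.5 | yaw 4.45 tilt -0.252 | F kx 8.37 ky -0.91 z -2.66 | T [ 0.23 -1.15  0.26] w 0.0196
```

View pics/w4.png

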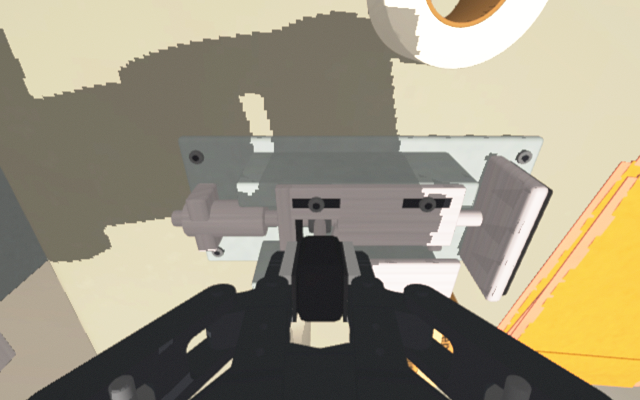

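Emit:
move_arm:
  targets: [-0.7, 0, 0, 0, 0, -0.01, -0.7, 0, 0, 0, 0, -0.01, 0, 0, 0.7, 0, 0, 0, 0, 0, 0.7, 0, 0, 0, 0, 0, 0, 0, 0, 0]

```text
time_s: 6.65
position: [0.5182, 0.1315, 0.0891]
tool_rot: [[0.074, 0.024, 0.997], [-0.961, -0.266, 0.078], [0.267, -0.964, 0.003]]
ft_force: [8.1, 1.0, 0.5]
grip_width: 0.0198
```

Run:
```python
from h import *
s=st()
```

```text
t6.65 TCP kick x-22.1 y19.0 z89.1 | yaw 4.45 tilt -0.270 | F kx 8.16 ky 0.42 z 0.46 | T [ 0.27 -1.15  0.33] w 0.0198
```

Emit:
move_arm:
  targets: [0, 0, 0.4, 0, 0, 0, 0, 0, 0.4, 0, 0, 0, 0, 0, 0.4, 0, 0, 0, 0, 0, 0, 0, 0, 0, 0, 0, 0, 0, 0, 0]

```text
time_s: 7.28
position: [0.5193, 0.1316, 0.0891]
tool_rot: [[0.074, 0.024, 0.997], [-0.961, -0.266, 0.078], [0.267, -0.964, 0.003]]
ft_force: [7.5, 1.0, -0.9]
grip_width: 0.0195
```

Run:
```python
from h import *
s=st()
```

```text
t7.28 TCP kick x-21.0 y19.0 z89.1 | yaw 4.45 tilt -0.270 | F kx 7.55 ky 0.43 z -0.87 | T [ 0.28 -1.11  0.35] w 0.0195
```

Emit:
move_arm:
  targets: [0, 0, 0.4, 0, 0, 0, 0, 0, 0.4, 0, 0, 0, 0, 0, 0, 0, 0, 0, 0, 0, 0, 0, 0, 0, 0, 0, 0, 0, 0, 0]

```text
time_s: 7.9
position: [0.5195, 0.1316, 0.0891]
tool_rot: [[0.074, 0.022, 0.997], [-0.961, -0.266, 0.077], [0.267, -0.964, 0.002]]
ft_force: [5.2, 0.4, 2.0]
grip_width: 0.0195
```

Run:
```python
from h import *
s=st()
```

```text
t7.90 TCP kick x-20.8 y19.0 z89.1 | yaw 4.44 tilt -0.270 | F kx 5.20 ky 0.01 z 2.04 | T [ 0.13 -0.91  0.23] w 0.0195
```

Emit:
move_arm:
  targets: [0, 0, 0.4, 0, 0, 0, 0, 0, 0.3, 0, 0, 0, 0, 0, 0, 0, 0, 0, 0, 0, 0, 0, 0, 0, 0, 0, 0, 0, 0, 0]

```text
time_s: 8.52
position: [0.5196, 0.1316, 0.089]
tool_rot: [[0.074, 0.021, 0.997], [-0.961, -0.266, 0.077], [0.267, -0.964, 0.0]]
ft_force: [3.1, 0.3, 4.7]
grip_width: 0.0192
```

Run:
```python
from h import *
s=st()
```

```text
t8.53 TCP kick x-20.7 y19.0 z89.0 | yaw 4.42 tilt -0.270 | F kx 3.16 ky 0.04 z 4.70 | T [-0.08 -0.62  0.15] w 0.0192
```

Emit:
move_arm:
  targets: [0, 0, 0.4, 0, 0, 0, 0, 0, 0.4, 0, 0, 0, 0, 0, 0, 0, 0, 0, 0, 0, 0, 0, 0, 0, 0, 0, 0, 0, 0, 0]

```text
time_s: 9.15
position: [0.5198, 0.1317, 0.089]
tool_rot: [[0.074, 0.019, 0.997], [-0.961, -0.267, 0.077], [0.267, -0.964, -0.001]]
ft_force: [-0.7, 0.8, 7.3]
grip_width: 0.0195
```

Run:
```python
from h import *
s=st()
```

```text
t9.15 TCP kick x-20.5 y19.0 z89.0 | yaw 4.40 tilt -0.271 | F kx -0.67 ky 0.88 z 7.31 | T [-0.14 -0.2   0.01] w 0.0195
```

Emit:
move_arm:
  targets: [0, -0.4, 0, 0, 0, 0, 0, -0.4, 0, 0, 0, 0, 0, 0, 0, 0, 0, 0, 0, 0, 0, 0, 0, 0, 0, 0, 0, 0, 0, 0]

```text
time_s: 9.78
position: [0.5198, 0.1318, 0.0891]
tool_rot: [[0.074, 0.019, 0.997], [-0.961, -0.266, 0.077], [0.267, -0.964, -0.002]]
ft_force: [-2.2, -3.3, -0.7]
grip_width: 0.0196
```

Run:
```python
from h import *
s=st();d=get_image("wrist");cv2.imwrite("pics/w5.png",d["pixels"][:,:,::-1])
```

```text
t9.78 TCP kick x-20.4 y19.2 z89.1 | yaw 4.40 tilt -0.270 | F kx -2.44 ky -3.10 z -0.73 | T [-0.49 -0.02 -0.06] w 0.0196
```

View pics/w5.png

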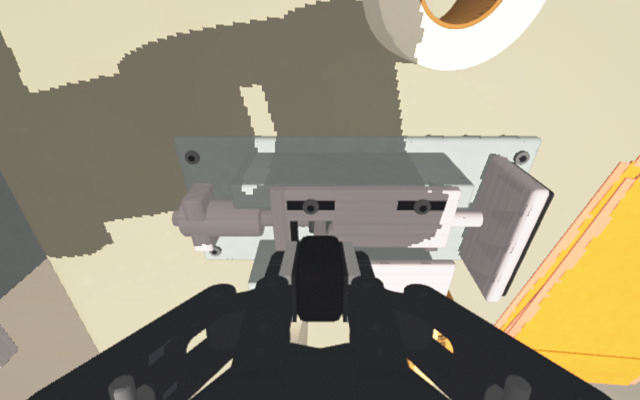

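Emit:
move_arm:
  targets: [0, 0, 0, 0, 0, 0, 0, 0, 0, 0, 0, 0, 0, 0, 0, 0, 0, 0, 0, 0, 0, 0, 0, 0, 0, 0, 0, 0, 0, 0]
  squeeze: 20

```text
time_s: 10.45
position: [0.5199, 0.1318, 0.0891]
tool_rot: [[0.074, 0.019, 0.997], [-0.961, -0.266, 0.077], [0.267, -0.964, -0.002]]
ft_force: [-3.5, -4.4, -2.3]
grip_width: 0.0196
```

Run:
```python
from h import *
s=st()
```

```text
t10.45 TCP kick x-20.4 y19.1 z89.1 | yaw 4.39 tilt -0.270 | F kx -3.84 ky -4.09 z -2.25 | T [-0.56  0.1  -0.04] w 0.0196
```

Emit:
move_arm:
  targets: [0, 0, 0, 0, 0, 0, 0, 0, 0, 0, 0, 0, 0, 0, 0, 0, 0, 0, 0, 0, 0, 0, 0, 0, 0, 0, 0, 0, 0, 0]
  hand: -0.2

```text
time_s: 11.08
position: [0.5205, 0.1321, 0.0895]
tool_rot: [[0.074, 0.021, 0.997], [-0.961, -0.266, 0.077], [0.267, -0.964, 0.0]]
ft_force: [-0.4, 0.5, 0.5]
grip_width: 0.034
```

Run:
```python
from h import *
s=st();d=get_image("wrist");cv2.imwrite("pics/w6.png",d["pixels"][:,:,::-1])
```

```text
t11.07 TCP kick x-19.8 y19.4 z89.5 | yaw 4.42 tilt -0.270 | F kx -0.32 ky 0.58 z 0.51 | T [ 0.11 -0.03 -0.04] w 0.0340
```

View pics/w6.png

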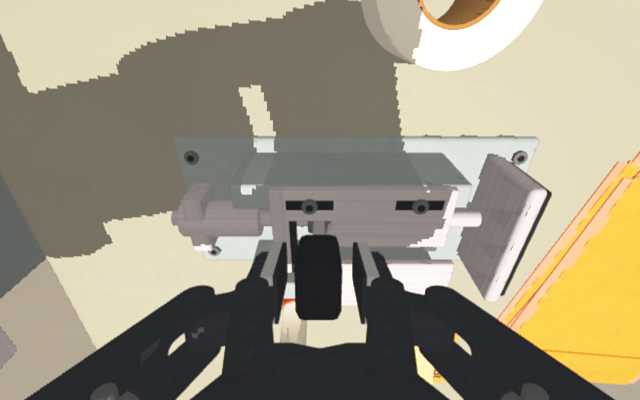

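Emit:
move_arm:
  targets: [0, -5, 0, 0, 0, 0, 0, -10, 0, 0, 0, 0, 0, -15, 0, 0, 0, 0, 0, -20, 0, 0, 0, 0, 0, -20, 0, 0, 0, 0]
  hand: 0.1

```text
time_s: 11.75
position: [0.519, 0.1511, 0.1586]
tool_rot: [[0.074, 0.021, 0.997], [-0.961, -0.266, 0.077], [0.267, -0.964, 0.001]]
ft_force: [0.2, -0.0, -0.2]
grip_width: 0.0467
```

Emit:
move_arm:
  targets: [0, -20, 0, 0, 0, 0.05, 0, -15, 0, 0, 0, 0.05, 0, 0, 0, 0, 0, 0.05, 0, 0, 0, 0, 0, 0.05, 0, 0, 0, 0, 0, 0.07]

```text
time_s: 12.38
position: [0.5183, 0.1597, 0.1921]
tool_rot: [[0.078, 0.001, 0.997], [-0.997, 0.002, 0.078], [-0.002, -1.0, 0.001]]
ft_force: [0.6, 0.2, 0.4]
grip_width: 0.0469
```

Run:
```python
from h import *
s=st();d=get_image("wrist");cv2.imwrite("pics/w7.png",d["pixels"][:,:,::-1])
P=cloud(d,(s["position"],s["tool_rot"]));X,Y=kick(P);Z=P[...,2]*1000
m=(Z>105)&(Z<126)&(abs(X+10)<50)&(abs(Y-10)<35);print(m.sum(),cv2.minAreaRect(np.stack([X[m],Y[m]],-1).astype(np.float32)),np.median(Z[m]))
d=get_image("scene");cv2.imwrite("pics/s7.png",cv2.resize(d["pixels"][120:300,220:420,::-1],None,fx=3,fy=3))
```

```text
t12.38 TCP kick x-19.8 y47.2 z192.1 | yaw 4.47 tilt 0.002 | F kx 0.62 ky 0.12 z 0.39 | T [ 0.05  0.04 -0.04] w 0.0469
902 ((-20.39887237548828, 26.121326446533203), (19.500072479248047, 27.265012741088867), 0.009408934973180294) 116.15152416635203
```

View pics/w7.png

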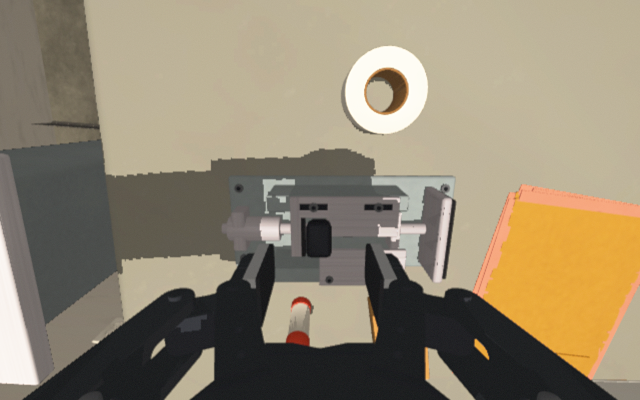

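View pics/s7.png

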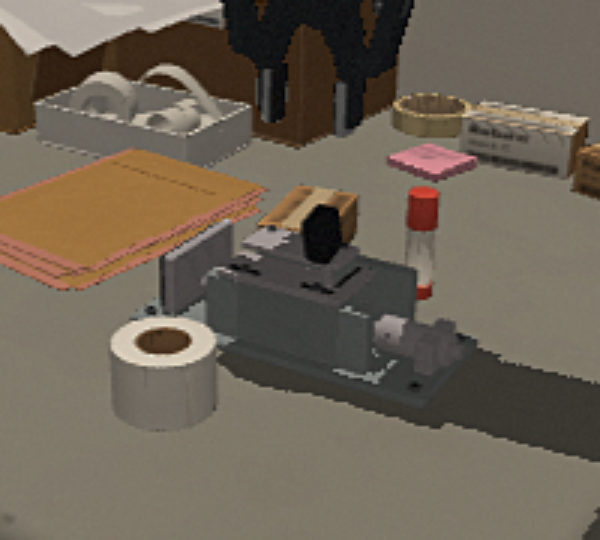

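The knob stays cocked: its centre is at x = -20.4 mm (draw about 50 mm), it is tilted to full swing, and the arm is clear.

Emit:
move_arm:
  targets: [0, 0, 0, 0, 0, 0, 0, 0, 0, 0, 0, 0, 0, 0, 0, 0, 0, 0, 0, 0, 0, 0, 0, 0, 0, 0, 0, 0, 0, 0]

```text
time_s: 13.1
position: [0.5183, 0.1593, 0.1909]
tool_rot: [[0.077, -0.0, 0.997], [-0.997, -0.0, 0.077], [0.0, -1.0, -0.0]]
ft_force: [0.4, 0.7, -0.5]
grip_width: 0.0466
```

Run:
```python
from h import *
s=st();print(env.close_job())
```

```text
t13.10 TCP kick x-19.8 y46.7 z190.9 | yaw 4.42 tilt -0.000 | F kx 0.44 ky 0.66 z -0.49 | T [ 0.   -0.    0.06] w 0.0466
the job is handed in; nothing more can be done
None
```

The kicker is cocked and the job was handed in at 13.1 s; no verdict was reported.

- **What I did:** I pinched the knob along x and drew it back about 54 mm. I swung it about the rod's axis to roughly 0.27 rad. I then eased it forward until the draw force on the wrist fell from about 8 N to zero, so the tooth carried the load. Then I opened the gripper and backed away along the tilted tool.
- **Last checks:** After release the depth image put the knob at x = -20.4 mm, a draw of about 50 mm. That agrees with the tooth position I measured before moving. The knob was leaning to full swing, and the wrist force was near zero with the gripper clear.
- **Load on the tooth:** Just before release the wrist still pressed forward with about 4 N and sideways towards +y with about 4 N. I estimate about 12 N on the tooth in total, against the 25 N limit.
- **Other objects:** The parcel, glue stick and label roll look unmoved in the pictures. I did not measure their positions again.
- **One disagreement:** The bed's centre came out about 5 mm from where the knob's rest position implied the origin to be. I worked relative to the knob, and the tooth contact confirmed that reference.

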